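# Turn the ocarina out of its press mould into the display box

### The job

Lift the bone-white ocarina out of the open grey plaster mould, keeping it upright with its finger holes on top, and lay it lengthwise in the one empty, cork-lined bay of the open display box. Set it down in your grip rather than dropping it, then let go; leave the rooster whistles and the other goods where they are.

Things in the scene. Friction and masses are not known exactly. Their poses are not given: they have to be found in the camera images.
- ocarina: bone-white clay ocarina, dark finger holes on top, 0.18 kg; 128 long (own x) x 46 wide (y) x 48 mm high. Origin: underside, mid-length; z up. Round-ended flat-sided body x -64 to +36 mm; mouthpiece (22 wide, at heights 12 to 28 mm) on to x +64. Starts in the mould, lower 20 mm sunk with 2 mm clearance all round, upper 28 mm proud.
- ocarina_grip (a point): grip point on the ocarina, near its centre of mass: on its middle plane, 12 mm behind its origin (own x = -12 mm) and 43 mm above its underside; pinch across own y (46 mm). A TCP here has fingertips 4 mm above the mould's face.
- mould: lower half of a light grey plaster press mould, fixed to the shelf; block 168 mm (own x) x 98 mm (own y) x 45 mm high, origin at the centre of its underside, z up. Cavity in its top: body part 104 x 50 mm, 20 mm deep (floor 25 mm above the shelf), with a shallower mouthpiece channel towards +x.
- display_box: shallow fixed maple box, 182 (own x) x 306 mm (y), walls 30 high, 6 thick, floor 6 mm; origin: centre of underside. Two dividers 20 high, 6 mm thick make three bays along own y (centres -100, 0, +100 mm), each 170 (x) x 94 mm (y); two hold a rooster each. Cam lever catch on the -x wall; lid folded flat on the shelf at +x (to x = 281 mm, 16 mm high).
- bay_pad: cork pad lining the floor of the empty bay, fixed, 168 mm (own x) x 92 mm (own y) x 3 mm; origin at the centre of its underside, which lies 6 mm above the shelf (cork surface 9 mm above the shelf). Axes parallel to the box's; it lies in any one of the three bays.
- mould_lid: loose upper half of the mould, empty, lying cavity up beside the mould; same size, 0.7 kg; origin at the centre of its underside. A bystander.
- rooster1: ochre clay rooster whistle, about 90 mm long (own x, beak at +x), 36 mm wide, 72 mm high; loose, origin at the centre of its underside. Stands in a bay of the box. A bystander.
- rooster2: ochre clay rooster whistle, about 90 mm long (own x, beak at +x), 36 mm wide, 72 mm high; loose, origin at the centre of its underside. Stands in a bay of the box. A bystander.
- rooster3: ochre clay rooster whistle, about 90 mm long (own x, beak at +x), 36 mm wide, 72 mm high; loose, origin at the centre of its underside. Stands on the shelf near the mould. A bystander.
- rooster4: ochre clay rooster whistle, about 90 mm long (own x, beak at +x), 36 mm wide, 72 mm high; loose, origin at the centre of its underside. Stands on the shelf near the mould. A bystander.
- slide_whistle: maple slide whistle, 201 mm long (own y), 18 mm thick, lying loose in the folded-back lid; origin at its underside. A bystander.
- copper_ring: copper mouthpiece ring, 64 mm across and 14 mm high, lying loose in the folded-back lid; origin at the centre of its underside. A bystander.
Not all that is in view belongs to the job. Of the things that look like the ocarina, the middle-sized one is meant.

How it is judged:
By the outcome, as a careful person would: the job done as asked, in the order asked, and still so for the second after the job is handed in, with the robot touching nothing.
It also fails if it takes over 42 s, if anything falls off the work surface, if the arm or the gripper's body presses on something with over 40 N, if the wrist force passes 120 N, or if a joint passes its speed limit or range.

### The arm

A 6-joint arm with a two-finger parallel gripper is mounted at the origin on the work surface. World frame = base frame: x ahead of the robot, y to its left, z up, the work surface at z = 0. Lengths are in mm, angles in degrees, forces in N, time in s.
With the tool pointing down it reaches from about 350 to 850 mm from the base axis. Payload 8.1 kg.
Tool frame: the origin (TCP) lies between the finger pads, 19 mm behind the fingertips; this is the grasp point; z points along the fingers, y is the line along which they close (so a half turn about z gives the same grasp; the last joint's range is limited). The gripper opens to 85 mm and grips with 20 to 120 N. Pads are 22 mm wide; open, the fingers measure 114 mm over their backs; the gripper's body (76 mm by 85 mm) begins 54 mm behind the grasp point. The pads swing forward as they close: fully open they stand 13 mm farther back than shut.
Start: joints at [67.472, 7.471, 85.268, -0, 87.261, -4.893], TCP at [181.756, 571.813, 249.992] pointing down, gripper open.
Joint ranges: [-169.43, 169.43], [-51.17, 129.36], [1.28, 143.12], [-76.62, 256.62], [0, 156.53], [-152.29, 152.29]. Speed limits (degrees/s): [136.94, 136.94, 159.86, 180, 180, 180].

### API

Orientations are given as [roll, pitch, yaw] about the fixed x, y, z axes, in that order (R = Rz(yaw) Ry(pitch) Rx(roll)).
In Python, from bench import sensors, optics, r gives the robot as it stands.
- The arm moves only by the tool apply_moves, never from a script. Its argument "targets" is a list of rows, each a list of 7 numbers: the shift along the tool's x, y, z in mm, then the turn, a rotation vector about the tool's x, y, z in rad, then the closure, from 0 (fully open) to 1 (shut). In form: [[x, y, z, wx, wy, wz, claw], ...]. A call has 1 to 20 rows; each row shifts and turns the commanded pose from where the row before left it, along the tool's axes as they then stand; what a row does not reach is not made up. A row lasts 1/8 s, in which the tool goes at most 62.5 mm and 10.7 degrees, less where a joint would pass 70% of its speed; a pose out of reach is approached as far as the arm can. A call is refused whole if a number of a shift passes 62.5 or a number of a turn 0.188, either way. A call with a gripper value outside its range is refused whole. The fingers move at their own pace and stop on an object; "force" is the grip in N (left out, the last holds). Time passes only in rows, so rows that do not move let the fingers close. It gives the time, the measured TCP pose, the force, the opening and the grip force at its end, in the units of the state.
- sensors.sense(): the state, without advancing time (a new reading comes with each control period).
- optics.snapshot(name): name is "scene" or "top"; returns the picture (400x640x3 uint8, red, green, blue); there is no depth.
- optics.get_calibration(name): a dict with "camera_matrix" (3x3 intrinsics, pixels), "pose" (4x4, takes a point from camera to world coordinates). Camera axes: x right, y down, z forward; pixel columns grow to the right and rows downward; lengths in mm; the calibration is good to about 2 mm. A picture is of the moment at which its call begins. get_calibration takes no time and is no camera call.
- r.hand_in(): hands the job in; it is judged then, once.
The state is a dict: "time": time; "joint_pos": joint angles; "qd": joint speeds; "joint_efforts": joint torques, N m; "tool_pos": TCP position; "tcp_rot": TCP orientation; "ft_force": force on the tool from outside, world axes, zero at the start; "wrist_torque": the same for the moment, N m; "finger_gap": finger opening in mm; "grip_force": force on a finger pad.
Only numpy, scipy, OpenCV 4.12 (cv2) and the standard library are available. Lean on these libraries where they do the work, as an engineer would, in place of code of your own. Each camera call takes 0.05 s, during which the arm holds its last target. There are 200 camera calls.

## Working session

There is one attempt and no reset: what is moved stays moved. The work goes in short steps, Python scripts to look and compute and a tool call to move; the robot and the scene stay as the last step left them, time stands still between calls to the robot, and variables do not carry over. Pictures are saved under pics/ and viewed, at most 10 in all, crops included, and the job is handed in when it is done.

Besides the shell and the picture viewer there is one more tool, called after ">>>" as a command line: name --pt "numbers of a row" for each row, then --argument value for the rest. apply_moves: Moves the arm, as the interface text tells. Its arguments: {"type":"object","properties":{"targets":{"type":"array"},"force":{"type":"number"}},"required":["targets"]}

```bash
ls; mkdir -p pics; python3 - <<'E'
from bench import sensors, optics, r
import cv2, numpy as np
for n in ("scene","top"):
    im=optics.snapshot(n); cv2.imwrite(f"pics/{n}0.png",im[:,:,::-1])
    c=optics.get_calibration(n); print(n,np.round(c["camera_matrix"],1).tolist(),np.round(c["pose"],3).tolist())
print(sensors.sense())
E
```

```text
pics
scene [[410.2, 0.0, 316.3], [0.0, 410.2, 198.7], [0.0, 0.0, 1.0]] [[0.846, 0.436, -0.307, 809.59], [0.534, -0.701, 0.473, -501.366], [-0.009, -0.564, -0.826, 847.168], [0.0, 0.0, 0.0, 1.0]]
top [[440.6, 0.0, 324.7], [0.0, 440.6, 196.3], [0.0, 0.0, 1.0]] [[-0.098, -0.972, 0.216, 239.236], [-0.995, 0.095, -0.025, -32.897], [0.004, -0.217, -0.976, 1259.229], [0.0, 0.0, 0.0, 1.0]]
{'time': 0.1, 'joint_pos': array([ 6.74715517e+01,  7.50921027e+00,  8.53241175e+01, -3.89649808e-05,
        8.72599915e+01, -4.89337083e+00]), 'qd': array([-0.06628279, -0.11910604, -0.09833538, -0.06524995,  0.06027989,
        0.06808452]), 'joint_efforts': array([ 6.59774087e-04, -5.70943201e+01, -5.01944876e+01, -2.89690552e-04,
        7.91603787e-03,  3.31187800e-05]), 'tool_pos': array([181.5776033 , 571.38348923, 249.05533576]), 'tcp_rot': array([-1.79907018e+02, -7.92150753e-03,  1.62364918e+02]), 'ft_force': array([-0.06652221, -0.10367009, -0.88220478]), 'wrist_torque': array([-0.03898319,  0.07316364,  0.02921354]), 'grip_force': 0.0, 'finger_gap': 85.58368551829587}
```

View pics/scene0.png

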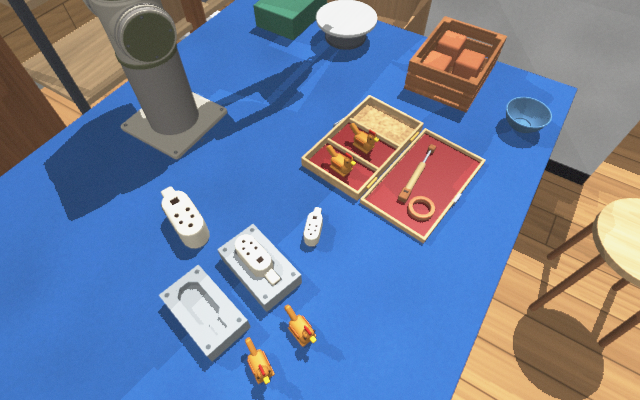

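View pics/top0.png

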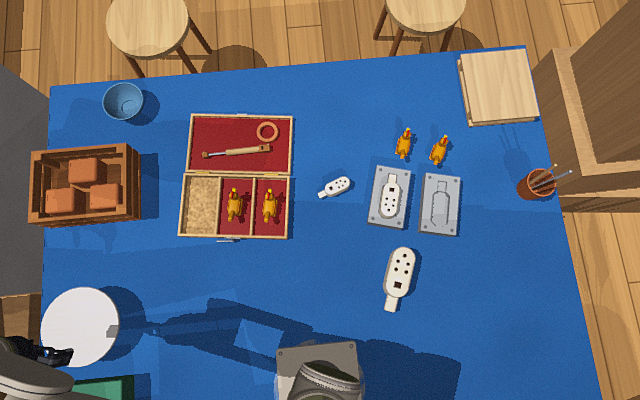

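Scene view: the large ocarina is at (185,217), the one in the mould at (255,256), the small one at (314,227), and the empty mould lid at (203,312). Top view: large at (399,275), in the mould at (391,194), small at (334,187), mould lid at (440,205). The empty cork bay is at (200,205) and the bay roosters are at (236,205) and (270,205). By the description, the middle-sized one in the mould at (391,194) is the target. Next I'll check it in a close crop and segment it.

```bash
cat > h.py <<'E'
from bench import sensors, optics, r
import cv2, numpy as np
C={n:optics.get_calibration(n) for n in("scene","top")}
def ray(n,p):
    K,T=C[n]["camera_matrix"],C[n]["pose"]
    d=T[:3,:3]@np.linalg.inv(K)@np.array([p[0],p[1],1.]); return T[:3,3],d/np.linalg.norm(d)
def plane(n,p,z):
    o,d=ray(n,p); return (o+d*(z-o[2])/d[2])
def tri(ps,pt):
    (a,u),(b,v)=ray("scene",ps),ray("top",pt)
    s=np.linalg.lstsq(np.c_[u,-v],b-a,rcond=None)[0]; P,Q=a+s[0]*u,b+s[1]*v
    return (P+Q)/2,np.linalg.norm(P-Q)
def proj(n,P):
    K,T=C[n]["camera_matrix"],C[n]["pose"]; q=K@(T[:3,:3].T@(np.array(P)-T[:3,3])); return q[:2]/q[2]
E
python3 - <<'E'
from h import *
s=cv2.imread("pics/scene0.png");t=cv2.imread("pics/top0.png")
up=lambda im,x,y,w,h,f:cv2.resize(im[y:y+h,x:x+w],None,fx=f,fy=f,interpolation=cv2.INTER_CUBIC)
a=up(s,210,215,100,100,4);b=up(t,345,150,100,100,4)
cv2.imwrite("pics/crop1.png",np.hstack([a,b]))
a=up(s,295,90,130,110,3);b=up(t,170,160,130,110,3)
cv2.imwrite("pics/crop2.png",np.hstack([a,b]))
E
```

```text
(no output)
```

View pics/crop1.png

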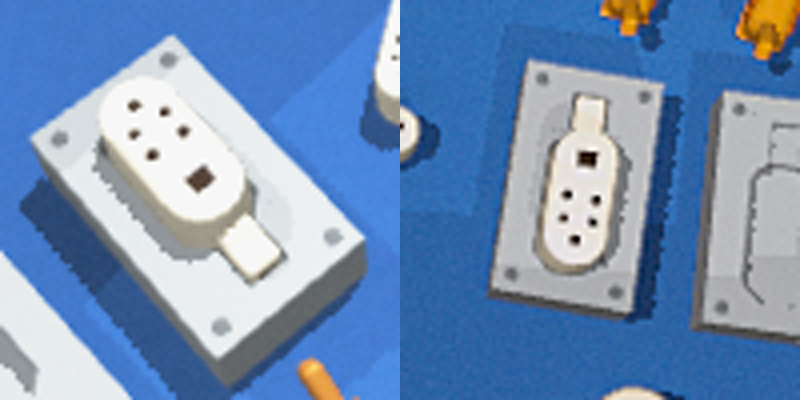

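View pics/crop2.png

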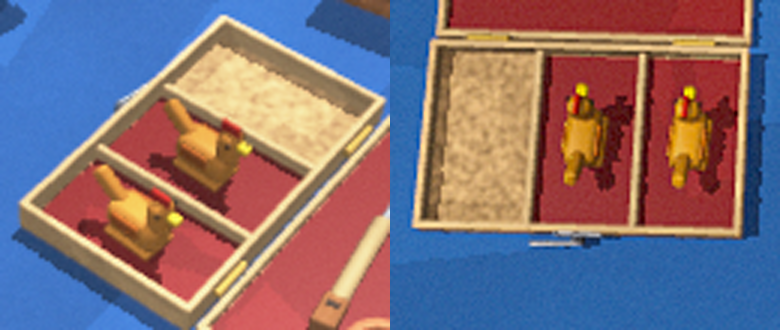

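The mould crop shows the target. It is upright, with finger holes on top, the mouthpiece towards +x, and four screw holes in the mould face. The box crop shows the empty cork bay at the +y end, centred near top px (200,205). I'll triangulate these next.

```bash
cat > m.py <<'E'
from h import *
im={n:cv2.imread(f"pics/{n}0.png") for n in("scene","top")}
def dark(n,p,w=4):
    x,y=np.round(p).astype(int); g=cv2.cvtColor(im[n],6)[y-w:y+w+1,x-w:x+w+1].astype(float)
    g=np.clip(np.median(g)-12-g,0,None); yy,xx=np.mgrid[-w:w+1,-w:w+1]
    return np.array([x+(g*xx).sum()/g.sum(),y+(g*yy).sum()/g.sum()])
S=lambda x,y:((x+.5)/4-.5+210,(y+.5)/4-.5+215)
T=lambda x,y:((x+.5)/4-.5+345,(y+.5)/4-.5+150)
print("mould screws")
M=[]
for a,b in [((333,236),(142,78)),((221,327),(244,97)),((169,60),(112,274)),((60,138),(215,292))]:
    P,e=tri(dark("scene",S(*a),3),dark("top",T(*b),3)); M.append(P); print(P.round(1),round(e,1))
M=np.array(M); print("centre",M.mean(0).round(1),"yaw",np.degrees(np.arctan2(*((M[0]+M[1]-M[2]-M[3])[[1,0]]))).round(2))
print("holes: square, 5 small")
for a,b in [((202,179),(187,158)),((183,131),(195,200)),((164,112),(167,195)),((134,105),(163,218)),((152,155),(189,222)),((134,134),(174,240))]:
    pa,pb=dark("scene",S(*a),3),dark("top",T(*b),3); P,e=tri(pa,pb); print(P.round(1),round(e,1))
print("box")
S=lambda x,y:((x+.5)/3-.5+295,(y+.5)/3-.5+90)
T=lambda x,y:((x+.5)/3-.5+170,(y+.5)/3-.5+160)
for l,a,b in [("-x+y",(222,17),(25,228)),("+x+y",(383,100),(45,42)),("-x-y",(20,205),(352,235)),("div-x",(165,88),(143,222)),("div+x",(315,170),(151,52))]:
    P,e=tri(S(*a),T(*b)); print(l,P.round(1),round(e,1),"top@30",plane("top",T(*b),30).round(1),"scene@30",plane("scene",S(*a),30).round(1))
# ocarina top face: brightest white
for n,c in (("scene",(255,256)),("top",(391,194))):
    h=cv2.cvtColor(im[n],cv2.COLOR_BGR2HSV); m=((h[...,2]>238)&(h[...,1]<40)).astype(np.uint8)
    m=cv2.morphologyEx(m,cv2.MORPH_CLOSE,np.ones((7,7)))
    for k in cv2.findContours(m,0,1)[0]:
        if cv2.contourArea(k)>100: print(n,cv2.contourArea(k),cv2.minAreaRect(k))
E
python3 m.py
```

```text
mould screws
[ 571.2 -230.2   44.8] 0.7
[ 550.8 -301.3   44.8] 1.0
[ 432.6 -190.7   45.6] 0.8
[ 412.5 -261.8   45.3] 1.3
centre [ 491.8 -246.    45.1] yaw -15.93
holes: square, 5 small
[ 503.4 -249.7   73.2] 1.0
[ 477.4 -242.5   83.4] 17.6
[ 473.7 -231.7   91.6] 7.4
[ 457.  -231.5   84.1] 15.5
[ 463.7 -248.    55.1] 5.2
[ 449.8 -238.6   52.4] 5.1
box
-x+y [439.3 356.4  27.5] 0.8 top@30 [438.5 355.3  30. ] scene@30 [440.6 354.2  30. ]
+x+y [617.9 332.3  29.9] 2.2 top@30 [616.9 331.5  30. ] scene@30 [618.6 333.3  30. ]
-x-y [403.3  53.2  28.9] 2.4 top@30 [402.4  52.3  30. ] scene@30 [404.6  53.5  30. ]
div-x [436.1 248.8  20.7] 3.0 top@30 [433.5 245.6  30. ] scene@30 [441.2 241.7  30. ]
div+x [600.2 232.8  19.4] 0.0 top@30 [597.1 230.5  30. ] scene@30 [602.9 223.4  30. ]
scene 538.0 ((215.15208435058594, 318.4046630859375), (42.029457092285156, 43.98805236816406), 47.60256576538086)
scene 2216.5 ((260.03497314453125, 263.06280517578125), (68.48368835449219, 46.6613883972168), 49.57392501831055)
scene 351.5 ((313.4411926269531, 222.73532104492188), (13.824528694152832, 32.25723648071289), 14.03624439239502)
scene 1155.0 ((180.47610473632812, 210.3289031982422), (53.30521011352539, 27.399391174316406), 55.491477966308594)
scene 1550.5 ((346.5, 16.5), (33.0, 59.0), 90.0)
top 150.5 ((332.6416015625, 186.12388610839844), (10.2230863571167, 33.0672721862793), 67.7509765625)
```

```bash
python3 - <<'E' | sed -n '/^FIX/,$p'
import contextlib,io
with contextlib.redirect_stdout(io.StringIO()): from m import *
print("FIX")
S=lambda x,y:((x+.5)/4-.5+210,(y+.5)/4-.5+215)
T=lambda x,y:((x+.5)/4-.5+345,(y+.5)/4-.5+150)
m=np.array([491.8,-246.]);a=np.radians(-15.93);ex=np.array([np.cos(a),np.sin(a)]);ey=np.array([-ex[1],ex[0]])
for p,q in [((202,179),(187,158)),((183,131),(167,195)),((152,155),(195,200)),((164,112),(163,218)),((134,134),(189,222)),((134,105),(174,240))]:
    P,e=tri(dark("scene",S(*p),2),dark("top",T(*q),2)); d=P[:2]-m; print(P.round(1),round(e,1),"in mould frame",round(d@ex,1),round(d@ey,1))
# outline of white top face at z=73, top view, threshold relative to mould
h=cv2.cvtColor(im["top"],cv2.COLOR_BGR2HSV)[150:250,345:445]; print(h[35:60:4,40:55,2])
Q=lambda x,y:plane("top",T(x,y),73)[:2]-m
for l,x,y in (("tail",170,266),("left",152,200),("right",213,205),("mouth",192,93)):
    d=Q(x,y); print(l,round(d@ex,1),round(d@ey,1))
# box frame fit: origin centre, corners, edge dirs
c={"-x+y":(439.3,356.4),"+x+y":(617.9,332.3),"-x-y":(403.3,53.2)}
A=np.array([[-91,153],[91,153],[-91,-153]],float);B=np.array(list(c.values()))
H=(A-A.mean(0)).T@(B-B.mean(0)); U,s,V=np.linalg.svd(H);R=V.T@np.diag([1,np.linalg.det(V.T@U.T)])@U.T
t=B.mean(0)-R@A.mean(0); print("box",t.round(1),np.degrees(np.arctan2(R[1,0],R[0,0])).round(2),"resid",(A@R.T+t-B).round(1).tolist(),"bay",(R@[0,100]+t).round(1))
# pad corners check by ray at z=9
for x,y,n in ((213,52,"scene -x+y"),(188,82,"")): pass
bay=R@np.array([0,100])+t
for n in("scene","top"):
    k=im[n].copy()
    for z,w,hh,col in((9,84,46,(0,255,0)),(30,91,0,(255,0,0))):
        L=[(-w,100-46),(w,54),(w,146),(-w,146)] if hh else [(-91,-153),(91,-153),(91,153),(-91,153)]
        pts=[proj(n,[*(R@np.array(q)+t),z]) for q in L]
        cv2.polylines(k,[np.round(np.array(pts)*16).astype(np.int32)],True,col,1,cv2.LINE_AA,4)
    x,y=(295,90) if n=="scene" else (170,160)
    o=cv2.resize(k[y:y+110,x:x+130],None,fx=3,fy=3,interpolation=2); out=o if n=="scene" else np.hstack([out,o])
cv2.imwrite("pics/chk.png",out)
E
```

```text
FIX
 ** On entry to DLASCL parameter number  4 had an illegal value
 ** On entry to DLASCL parameter number  4 had an illegal value
 ** On entry to DLASCL parameter number  4 had an illegal value
 ** On entry to DLASCL parameter number  4 had an illegal value
 ** On entry to DLASCL parameter number  5 had an illegal value
 ** On entry to DLASCL parameter number  4 had an illegal valuem.py:6: RuntimeWarning: invalid value encountered in scalar divide
  return np.array([x+(g*xx).sum()/g.sum(),y+(g*yy).sum()/g.sum()])
Traceback (most recent call last):
  File "h.py", line 11, in tri
    s=np.linalg.lstsq(np.c_[u,-v],b-a,rcond=None)[0]; P,Q=a+s[0]*u,b+s[1]*v
      ~~~~~~~~~~~~~~~^^^^^^^^^^^^^^^^^^^^^^^^^^^^
numpy.linalg.LinAlgError: SVD did not converge in Linear Least Squares
```

Window median fell on the dark square, so I'll use the raw pixel for that one.

```bash
sed -i 's/np.median(g)-12/np.percentile(g,75)-20/' m.py; cat > m2.py <<'E'
import contextlib,io
with contextlib.redirect_stdout(io.StringIO()): from m import *
S=lambda x,y:((x+.5)/4-.5+210,(y+.5)/4-.5+215)
T=lambda x,y:((x+.5)/4-.5+345,(y+.5)/4-.5+150)
m=np.array([491.8,-246.]);a=np.radians(-15.93);ex=np.array([np.cos(a),np.sin(a)]);ey=np.array([-ex[1],ex[0]])
for i,(p,q) in enumerate([((202,179),(187,158)),((183,131),(167,195)),((152,155),(195,200)),((164,112),(163,218)),((134,134),(189,222)),((134,105),(174,240))]):
    w=2 if i else 4
    P,e=tri(dark("scene",S(*p),w),dark("top",T(*q),w)); d=P[:2]-m; print(P.round(1),round(e,1),"in mould frame",round(d@ex,1),round(d@ey,1))
Q=lambda x,y:plane("top",T(x,y),73)[:2]-m
for l,x,y in (("tail",170,266),("left",152,200),("right",213,205),("mouth",192,93)):
    d=Q(x,y); print(l,round(d@ex,1),round(d@ey,1))
c={"-x+y":(439.3,356.4),"+x+y":(617.9,332.3),"-x-y":(403.3,53.2)}
A=np.array([[-91,153],[91,153],[-91,-153]],float);B=np.array(list(c.values()))
H=(A-A.mean(0)).T@(B-B.mean(0)); U,s,V=np.linalg.svd(H);R=V.T@U.T
t=B.mean(0)-R@A.mean(0); print("box",t.round(1),np.degrees(np.arctan2(R[1,0],R[0,0])).round(2),"resid",(A@R.T+t-B).round(1).tolist(),"bay",(R@[0,100]+t).round(1))
for n in("scene","top"):
    k=im[n].copy()
    for z,L,col in((9,[(-84,54),(84,54),(84,146),(-84,146)],(0,255,0)),(30,[(-91,-153),(91,-153),(91,153),(-91,153)],(255,0,0))):
        pts=[proj(n,[*(R@np.array(q)+t),z]) for q in L]
        cv2.polylines(k,[np.round(np.array(pts)*16).astype(np.int32)],True,col,1,cv2.LINE_AA,4)
    x,y=(295,90) if n=="scene" else (170,160)
    o=cv2.resize(k[y:y+110,x:x+130],None,fx=3,fy=3,interpolation=2); out=o if n=="scene" else np.hstack([out,o])
cv2.imwrite("pics/chk.png",out)
E
python3 m2.py
```

```text
[ 503.3 -249.5   73.4] 1.0 in mould frame 12.0 -0.2
[ 479.3 -232.1   73.9] 1.0 in mould frame -15.8 9.9
[ 473.5 -251.5   73.1] 0.9 in mould frame -16.1 -10.3
[ 463.5 -227.6   73.1] 1.1 in mould frame -32.3 9.9
[ 458.3 -247.2   73.7] 1.2 in mould frame -31.9 -10.3
[ 447.4 -233.5   73.3] 1.0 in mould frame -46.1 -0.2
tail -64.6 0.6
left -21.2 19.7
right -17.2 -22.1
mouth 59.4 3.8
box [510.8 193. ] -6.91 resid [[-0.4, -0.5], [1.7, 1.7], [-1.2, -1.1]] bay [522.8 292.3]
```

View pics/chk.png

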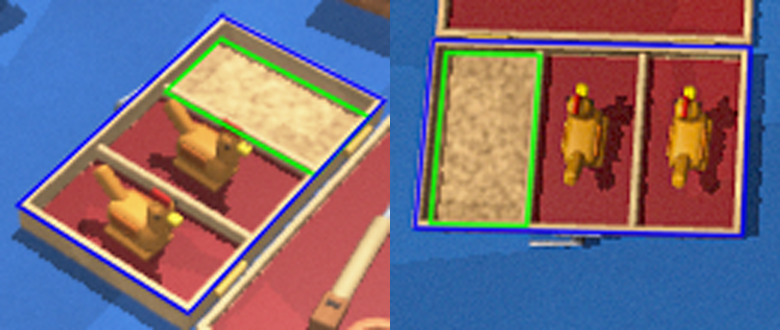

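The overlay shows the predicted pad (green) and rim (blue) matching the picture in both views, so the bay centre is about (522.8, 292.3) with yaw −6.9°. The target ocarina's top is at 73.4 mm, its origin is about (491.8, −246), and its yaw is −15.9°. So the grip point is about (480.3, −242.7, 68).

>>> apply_moves --pt "-50 0 0 0 0 -0.03 0" --pt "-50 0 0 0 0 0 0" --pt "-50 0 0 0 0 0 0" --pt "-50 0 0 0 0 0 0" --pt "-50 0 0 0 0 0 0" --pt "-50 0 0 0 0 0 0" --pt "-15 -50 0 0 0 0 0" --pt "-15 -50 0 0 0 0 0" --pt "-15 -50 0 0 0 0 0" --pt "-15 -50 0 0 0 0 0" --pt "-15 -50 0 0 0 0 0" --pt "-15 -50 0 0 0 0 0" --pt "-15 -50 0 0 0 0 0" --pt "-15 -50 0 0 0 0 0" --pt "-15 -50 0 0 0 0 0" --pt "-15 -50 0 0 0 0 0" --pt "-15 -50 0 0 0 0 0" --pt "-15 -50 0 0 0 0 0" --pt "-15 -50 0 0 0 0 0" --pt "-15 -50 0 0 0 0 0" --force 40

```text
time: 2.6
tool_pos: [479.4, -244.3, 249.6]
tcp_rot: [180.0, -0.0, 164.1]
ft_force: [1.0, 0.4, 0.0]
finger_gap: 85.3
grip_force: 0.0
```

>>> apply_moves --pt "0 0 40 0 0 0 0" --pt "0 0 40 0 0 0 0" --pt "0 0 40 0 0 0 0" --pt "0 0 0 0 0 0 0" --pt "0 0 0 0 0 0 0"

```text
time: 3.22
tool_pos: [480.4, -243.0, 131.4]
tcp_rot: [-180.0, 0.1, 164.1]
ft_force: [0.9, -0.2, 0.7]
finger_gap: 85.5
grip_force: 0.0
```

```bash
cat > go.py <<'E'
import sys
from h import *
from scipy.spatial.transform import Rotation as Ro
# usage: go.py x y z yaw -> tool-frame shift
x,y,z,w=map(float,sys.argv[1:5]); s=sensors.sense(); R=Ro.from_euler("xyz",s["tcp_rot"],degrees=True)
print("t",s["time"],"tcp",s["tool_pos"].round(1),s["tcp_rot"].round(2),"gap",s["finger_gap"].round(1),"grip",round(s["grip_force"],1),"F",s["ft_force"].round(1))
print("tool shift",R.inv().apply(np.array([x,y,z])-s["tool_pos"]).round(1),"turn",(R.inv()*Ro.from_euler("xyz",[180,0,w],degrees=True)).as_rotvec().round(3))
E
python3 go.py 480.3 -242.7 68 164.07
```

```text
Traceback (most recent call last):
  File "go.py", line 6, in <module>
    print("t",s["time"],"tcp",s["tool_pos"].round(1),s["tcp_rot"].round(2),"gap",s["finger_gap"].round(1),"grip",round(s["grip_force"],1),"F",s["ft_force"].round(1))
                                                                                 ^^^^^^^^^^^^^^^^^^^^^
AttributeError: 'float' object has no attribute 'round'
```

>>> apply_moves --pt "0 0 25 0 0 0 0" --pt "0 0 20 0 0 0 0" --pt "0 0 10 0 0 0 0" --pt "0 0 6 0 0 0 0" --pt "0 0 0 0 0 0 0" --pt "0 0 0 0 0 0 0"

```text
time: 3.98
tool_pos: [480.4, -243.0, 69.9]
tcp_rot: [-180.0, 0.1, 164.1]
ft_force: [1.1, 0.2, -0.7]
finger_gap: 85.6
grip_force: 0.0
```

```bash
sed -i 's/s\["finger_gap"\].round(1)/round(s["finger_gap"],1)/' go.py
python3 go.py 480.3 -242.7 68 164.07; python3 - <<'E'
from h import *
a=optics.snapshot("scene")[200:330,180:320,::-1];b=optics.snapshot("top")[140:270,320:460,::-1]
cv2.imwrite("pics/g1.png",cv2.resize(np.hstack([a,b]),None,fx=2.8,fy=2.8,interpolation=2))
E
```

```text
t 3.975 tcp [ 480.4 -243.    69.9] [-1.7998e+02  8.0000e-02  1.6408e+02] gap 85.6 grip 0.0 F [ 1.1  0.2 -0.7]
tool shift [0.2 0.3 1.9] turn [-0.     0.001  0.   ]
```

View pics/g1.png

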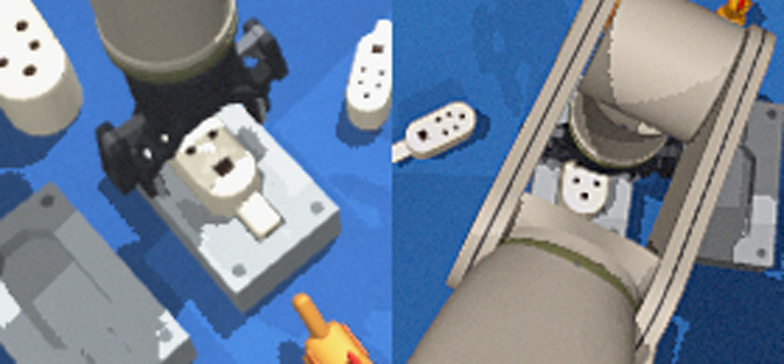

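The picture shows the fingers straddling the ocarina, centred on it, with the tips clear of the mould face. Next I lower 2 mm and close.

>>> apply_moves --pt "0 0 2 0 0 0 0" --pt "0 0 0 0 0 0 0.2" --pt "0 0 0 0 0 0 0.4" --pt "0 0 0 0 0 0 0.6" --pt "0 0 0 0 0 0 0.8" --pt "0 0 0 0 0 0 1" --pt "0 0 0 0 0 0 1" --pt "0 0 0 0 0 0 1" --pt "0 0 0 0 0 0 1" --force 40

```text
time: 5.2
tool_pos: [480.0, -242.9, 67.2]
tcp_rot: [-180.0, 0.0, 164.1]
ft_force: [-0.2, -2.9, 2.3]
finger_gap: 45.3
grip_force: 42.3
```

>>> apply_moves --pt "0 0 -3 0 0 0 1" --pt "0 0 -6 0 0 0 1" --pt "0 0 -10 0 0 0 1" --pt "0 0 -15 0 0 0 1" --pt "0 0 -25 0 0 0 1" --pt "0 0 -40 0 0 0 1" --pt "0 0 -40 0 0 0 1" --pt "0 0 -40 0 0 0 1" --pt "0 0 0 0 0 0 1" --pt "0 0 0 0 0 0 1" --force 40

```text
time: 6.45
tool_pos: [479.7, -242.4, 246.1]
tcp_rot: [180.0, 0.0, 164.1]
ft_force: [0.1, -0.6, -2.3]
finger_gap: 45.3
grip_force: 41.9
```

```bash
python3 go.py 510.9 293.7 245 173.09; python3 - <<'E'
from h import *
a=optics.snapshot("scene")[130:330,120:340,::-1];b=optics.snapshot("top")[110:310,300:520,::-1]
cv2.imwrite("pics/g2.png",cv2.resize(np.hstack([a,b]),None,fx=1.8,fy=1.8,interpolation=2))
E
```

```text
t 6.45 tcp [ 479.7 -242.4  246.1] [1.7999e+02 1.0000e-02 1.6410e+02] gap 45.3 grip 41.9 F [ 0.1 -0.6 -2.3]
tool shift [116.9 524.1   1.1] turn [ 0.     0.    -0.157]
```

View pics/g2.png

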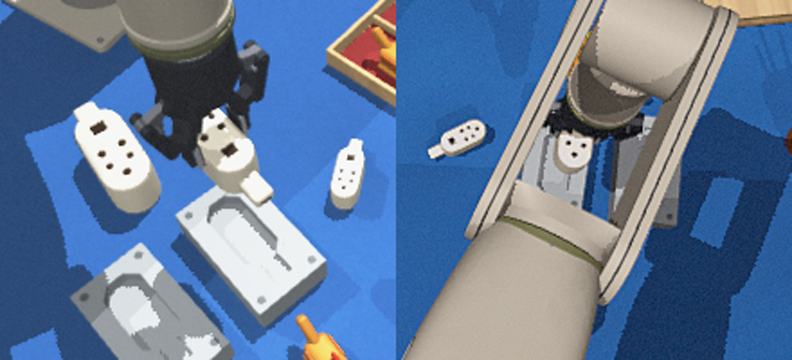

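It shows the ocarina held upright above the now empty mould. I'll carry it to the bay.

>>> apply_moves --pt "4 18 0 0 0 0 1" --pt "8 37 0 0 0 0 1" --pt "8 37 0 0 0 0 1" --pt "8 37 0 0 0 0 1" --pt "8 37 0 0 0 0 1" --pt "8 37 0 0 0 0 1" --pt "8 37 0 0 0 0 1" --pt "8 37 0 0 0 0 1" --pt "8 37 0 0 0 0 1" --pt "8 37 0 0 0 0 1" --pt "8 37 0 0 0 0 1" --pt "8 37 0 0 0 0 1" --pt "8 37 0 0 0 0 1" --pt "8 37 0 0 0 0 1" --pt "5 18 0 0 0 0 1" --pt "4 7 0 0 0 0 1" --pt "0 0 0 0 0 -0.08 1" --pt "0 0 0 0 0 -0.077 1" --pt "0 0 0 0 0 0 1" --pt "0 0 0 0 0 0 1"

```text
time: 9.05
tool_pos: [511.0, 292.8, 246.0]
tcp_rot: [-180.0, -0.0, 172.9]
ft_force: [-0.2, 0.5, -2.1]
finger_gap: 45.4
grip_force: 42.0
```

```bash
python3 go.py 510.9 293.7 90 173.09
```

```text
t 9.05 tcp [511.  292.8 246. ] [-1.7999e+02 -1.0000e-02  1.7294e+02] gap 45.4 grip 42.0 F [-0.2  0.5 -2.1]
tool shift [  0.2   0.9 156. ] turn [-0.    -0.    -0.003]
```

>>> apply_moves --pt "0 1 20 0 0 0 1" --pt "0 0 40 0 0 0 1" --pt "0 0 40 0 0 0 1" --pt "0 0 36 0 0 0 1" --pt "0 0 20 0 0 0 1" --pt "0 0 0 0 0 0 1" --pt "0 0 0 0 0 0 1"

```text
time: 9.93
tool_pos: [512.1, 294.8, 91.5]
tcp_rot: [179.9, 0.1, 173.1]
ft_force: [-0.7, -0.0, -1.0]
finger_gap: 45.2
grip_force: 41.9
```

```bash
python3 go.py 510.9 293.7 52 173.09; python3 - <<'E'
from h import *
a=optics.snapshot("scene")[70:220,280:440,::-1];b=optics.snapshot("top")[130:280,150:310,::-1]
cv2.imwrite("pics/g3.png",cv2.resize(np.hstack([a,b]),None,fx=2.5,fy=2.5,interpolation=2))
E
```

```text
t 9.925 tcp [512.1 294.8  91.5] [1.7993e+02 1.1000e-01 1.7307e+02] gap 45.2 grip 41.9 F [-0.7 -0.  -1. ]
tool shift [ 1.1 -1.3 39.5] turn [ 0.001  0.002 -0.   ]
```

View pics/g3.png

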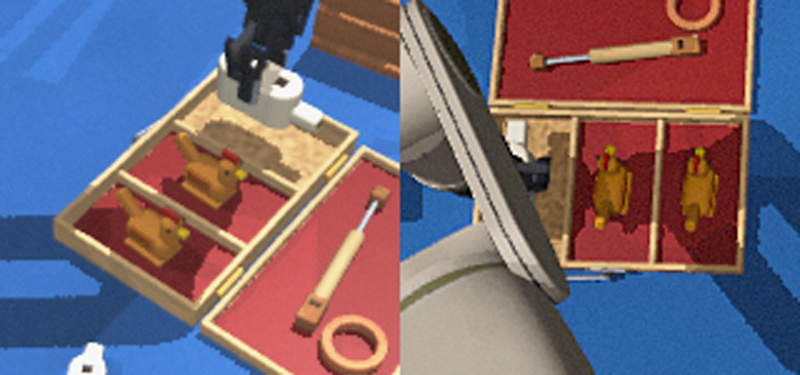

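It shows the ocarina level over the cork bay, mouthpiece towards the lid, and inside the walls. I'll lower it and feel for contact.

>>> apply_moves --pt "1 -1 12 0 0 0 1" --pt "0 0 10 0 0 0 1" --pt "0 0 8 0 0 0 1" --pt "0 0 5 0 0 0 1" --pt "0 0 0 0 0 0 1" --pt "0 0 0 0 0 0 1"

```text
time: 10.78
tool_pos: [510.3, 293.6, 55.3]
tcp_rot: [180.0, 0.0, 173.1]
ft_force: [0.0, 0.7, -2.2]
finger_gap: 45.2
grip_force: 41.9
```

>>> apply_moves --pt "0 0 1 0 0 0 1" --pt "0 0 1 0 0 0 1" --pt "0 0 0 0 0 0 1"

```text
time: 11.15
tool_pos: [510.0, 293.4, 53.0]
tcp_rot: [-180.0, -0.0, 173.1]
ft_force: [-0.7, 1.6, -2.5]
finger_gap: 45.4
grip_force: 41.9
```

>>> apply_moves --pt "0 0 0.7 0 0 0 1" --pt "0 0 0 0 0 0 1"

```text
time: 11.4
tool_pos: [509.9, 293.4, 52.2]
tcp_rot: [-180.0, -0.0, 173.1]
ft_force: [0.7, -0.3, -1.8]
finger_gap: 45.0
grip_force: 41.9
```

>>> apply_moves --pt "0 0 0.7 0 0 0 1" --pt "0 0 0 0 0 0 1"

```text
time: 11.65
tool_pos: [510.0, 293.4, 51.5]
tcp_rot: [-180.0, -0.0, 173.1]
ft_force: [-1.1, -0.1, -1.7]
finger_gap: 45.4
grip_force: 41.9
```

>>> apply_moves --pt "0 0 0.5 0 0 0 1" --pt "0 0 0 0 0 0 1"

```text
time: 11.9
tool_pos: [510.1, 293.5, 51.3]
tcp_rot: [180.0, 0.0, 173.1]
ft_force: [-0.5, 0.0, -0.1]
finger_gap: 45.5
grip_force: 42.1
```

>>> apply_moves --pt "0 0 0.4 0 0 0 1" --pt "0 0 0 0 0 0 1"

```text
time: 12.15
tool_pos: [510.1, 293.5, 51.2]
tcp_rot: [180.0, 0.0, 173.1]
ft_force: [-2.8, -1.5, 5.9]
finger_gap: 45.2
grip_force: 42.8
```

Contact is confirmed: the upward force is now 6 N. I'll release and withdraw.

>>> apply_moves --pt "0 0 0 0 0 0 0.4" --pt "0 0 0 0 0 0 0.3" --pt "0 0 0 0 0 0 0.2" --pt "0 0 0 0 0 0 0.2" --pt "0 0 0 0 0 0 0.2"

```text
time: 12.78
tool_pos: [510.0, 293.5, 50.7]
tcp_rot: [-180.0, 0.0, 173.1]
ft_force: [-0.0, 0.5, 0.6]
finger_gap: 68.3
grip_force: 0.0
```

>>> apply_moves --pt "0 0 -5 0 0 0 0.2" --pt "0 0 -15 0 0 0 0.2" --pt "0 0 -40 0 0 0 0.2" --pt "0 0 -50 0 0 0 0.2" --pt "0 0 -50 0 0 0 0.2" --pt "0 0 -40 0 0 0 0.2" --pt "0 -40 0 0 0 0 0.2" --pt "0 -50 0 0 0 0 0.2" --pt "0 -50 0 0 0 0 0.2" --pt "0 -50 0 0 0 0 0.2" --pt "0 -50 0 0 0 0 0.2" --pt "0 -50 0 0 0 0 0.2" --pt "0 0 0 0 0 0 0.2" --pt "0 0 0 0 0 0 0.2"

```text
time: 14.52
tool_pos: [475.3, 5.7, 251.7]
tcp_rot: [180.0, 0.1, 173.0]
ft_force: [-0.1, 0.4, 0.2]
finger_gap: 67.9
grip_force: 0.0
```

```bash
python3 - <<'E'
from h import *
a=optics.snapshot("scene")[70:220,280:440,::-1];b=optics.snapshot("top")[130:280,150:310,::-1]
cv2.imwrite("pics/g4.png",cv2.resize(np.hstack([a,b]),None,fx=2.5,fy=2.5,interpolation=2))
E
```

```text
(no output)
```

View pics/g4.png

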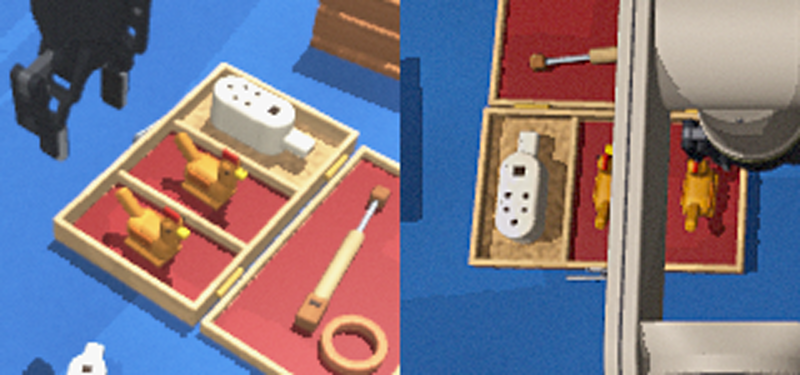

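The ocarina lies upright and lengthwise in the cork bay at top px (357,205), clear of the walls. The two bay roosters, the slide whistle and the ring are still in place, and the gripper is clear.

```bash
python3 -c "
from bench import r
print(r.hand_in())"
```

```text
the job is handed in; nothing more can be done
None
```

The ocarina is set down upright and lengthwise in the cork-lined bay and released, and the job was handed in at about 15 s; in the last picture the two bay roosters, the slide whistle and the ring were in place (the mould-side goods were not re-checked at the end).

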